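# Push a chipped mortar through the flap of the broken-ware bin

### The job

The chipped porcelain mortar on the feed shelf of the broken-ware bin is to be discarded without picking it up. With the fingertips, slide it steadily along the shelf, under the hanging flap and in over the ledge until it drops into the bin, then draw back so that the flap hangs shut again. Do not lift or shoot it, and leave the crucible and the beaker on the shelf and the things on the bench where they stand.

Things in the scene. Friction and masses are not known exactly. Their poses are not given: they have to be found in the camera images.
- bin: Fixed grey steel broken-ware bin with a bare steel feed shelf in front. Origin at bench height under the middle of the cabinet's front face, where the flap hangs. Its x axis is the feed direction (shelf, flap, cabinet), y to the left of that, z up. Cabinet 260 mm deep, 320 wide; its clear flat top is 76 mm above the shelf (186 above the bench).
- sill (a point): Point on the shelf's surface under the flap's hinge, mid-opening (bin frame x = 0, y = 0, 110 mm above the bench; bin's axes). The shelf is flat and level from x = -220 mm to the ledge at x = +25 mm, 314 mm wide, with side lips 11 mm high. Low lead-in rails (14 mm high) run from the sides of the opening out to x = -70 mm, y = +/-102 mm.
- ledge (a point): Middle of the shelf's inner end, a straight ledge 25 mm past the flap's hinge (bin frame x = +25 mm, y = 0, 110 mm above the bench). What goes over it drops 98 mm to the floor inside the cabinet.
- hinge (a point): Middle of the flap's hinge rod (8 mm thick), the upper edge of the opening, 70 mm above the shelf (bin frame x = 0, y = 0, 180 mm above the bench). The opening below it is 136 mm wide (y = -68 to +68 mm) and 66 mm high.
- flap (a joint): Angle of the flap, an aluminium sheet 130 mm wide and 66 mm long hung from the hinge rod across the opening, about 70 g. 0 = shut, hanging with its lower edge about 4 mm above the shelf; it grows as the lower edge swings into the cabinet and up, at most 1.45 rad. It opens inward only, with under 1 N of push, and falls shut by its weight in about half a second when nothing is under it.
- flap_edge (a point): Middle of the flap's lower edge; moves with the flap.
- mortar_mid (a point): The chipped mortar, a low wide white porcelain bowl on the shelf, Ø 80 mm at the rim, Ø 54 mm at the foot, 42 mm high, about 190 g, with a small pouring lip and a bare chip in the rim. This point is on its axis, half-way up (21 mm above its foot). Its z axis is the bowl's axis.
- crucible: Small white porcelain crucible with lid, Ø 46 mm, 44 mm high, on the shelf near one side; origin at its foot. A bystander, to be left alone.
- beaker: Small glass beaker, Ø 42 mm, 55 mm high, on the shelf near the other side; origin at its foot. A bystander.
- bottle_a: Clear glass reagent bottle, Ø 72 mm, 145 mm high, on the bench; origin at its foot. A bystander.
- bottle_b: Brown glass reagent bottle, Ø 62 mm, 125 mm high, on the bench; origin at its foot. A bystander.
- pestle: White porcelain pestle lying on the bench, 115 mm long, head Ø 29 mm; origin under its middle, at bench height. A bystander.
- tripod: Steel tripod with a square gauze on top, 125 mm square, 194 mm high, on the bench; origin at bench height under its middle. A bystander.
- dish: Glass crystallising dish, Ø 100 mm, 55 mm high, on the bench; origin at its foot. A bystander.

How it is judged (in metres and radians):
On the way, in this order (a step that is already met when the one before it is completed fails the run):
1. the mortar stands under the pushed-open flap (value of joint flap above 0.5 rad and x of mortar_mid in the frame of bin above -0.03 m), for 0.1 s.
2. the mortar has dropped over the ledge into the bin (z of mortar_mid in the frame of bin below 0.085 m), for 0.2 s.
At the end, for the whole second after the job is handed in: The mortar lies at rest inside the cabinet, its middle at least 25 mm below the shelf's surface; the flap hangs shut (under 0.08 rad); the crucible and the beaker are within 20 mm of where they stood (z of mortar_mid in the frame of bin below 0.085 m and x of mortar_mid in the frame of bin between 0.02 and 0.26 m and y of mortar_mid in the frame of bin between -0.16 and 0.16 m and linear speed of mortar below 0.05 m/s and value of joint flap below 0.08 rad and distance of each of crucible, beaker from where it was at the start of the episode below 0.02 m); the robot touches nothing.
It fails at once if the mortar is lifted (its middle more than 18 mm above its height on the shelf) (z of mortar_mid in the frame of bin above 0.149 m).
It fails at once if the mortar is shot or knocked along the shelf (faster than 0.5 m/s before it reaches the ledge) (linear speed of mortar above 0.5 m/s and x of mortar_mid in the frame of bin below 0.02 m).
It fails at once if the mortar is tipped over on the shelf (angle between mortar_mid's own z axis and vertical above 0.6 rad and x of mortar_mid in the frame of bin below 0.02 m and z of mortar_mid in the frame of bin above 0.11 m).
It fails at once if the crucible or the beaker is moved by more than 20 mm or tipped (distance of any of crucible, beaker from where it was at the start of the episode above 0.02 m or angle between any of crucible, beaker's own z axis and vertical above 0.4 rad).
It fails at once if something on the bench is moved by more than 30 mm (distance of any of bottle_a, bottle_b, pestle, tripod, dish from where it was at the start of the episode above 0.03 m).
It also fails if it takes over 40 s, if anything falls off the work surface, if the arm or the gripper's body presses on something with over 40 N, if the wrist force passes 120 N, or if a joint passes its speed limit or range.

### The arm

A 7-joint arm with a two-finger parallel gripper is mounted at the origin on the work surface. World frame = base frame: x ahead of the robot, y to its left, z up, the work surface at z = 0. Lengths are in mm, angles in rad, forces in N, time in s.
With the tool pointing down it reaches from about 350 to 775 mm from the base axis. Payload 3.1 kg.
Tool frame: the origin (TCP) lies at the very end of the fingers, on their centre line; the grasp point (between the pads) lies 19 mm behind it; z points along the fingers, y is the line along which they close (so a half turn about z gives the same grasp; the last joint's range is limited). The gripper opens to 85 mm and grips with 20 to 120 N. Pads are 22 mm wide; open, the fingers measure 114 mm over their backs; the gripper's body (76 mm by 85 mm) begins 54 mm behind the grasp point. The pads swing forward as they close: fully open they stand 13 mm farther back than shut.
Start: joints at [1.231, 0.311, 0.014, 1.512, -0.004, 1.319, -0.027], TCP at [161.413, -525.798, 231.304] pointing down, gripper open.
Joint ranges: [-2.7, 2.7], [-0.3, 1.91], [-1.27, 1.3], [0.12, 2.57], [-1.44, 4.58], [0.2, 2.03], [-3.05, 3.05]. Speed limits (rad/s): [2.79, 2.79, 3.14, 3.14, 3.14, 3.14, 3.14].

### API

Orientations are given as a 3x3 rotation matrix whose columns are the frame's x, y, z axes.
In Python, from rig import env gives the robot as it stands.
- The arm moves only by the tool step_arm, never from a script. Its argument "plan" is a list of rows, each a list of 7 numbers: the turn, a rotation vector about the tool's x, y, z scaled (see below), then the shift along the tool's x, y, z scaled (see below), then the closure, from 0 (fully open) to 1 (shut). In form: [[ax, ay, az, tx, ty, tz, hand], ...]. A call has 1 to 20 rows; each row is the pose to reach, as a shift and turn from the pose commanded when the call began, along the tool's axes at that moment, turning the shorter way round; what a row does not reach only later rows make up. The controller multiplies each number of a shift by 0.15 m and each number of a turn by 180 degrees. A row lasts 1/8 s, in which the tool goes at most 62.5 mm and 10.7 degrees, less where a joint would pass 70% of its speed; a pose out of reach is approached as far as the arm can. A call with a number of a shift or a turn outside -1 to 1 is refused whole. A call with a gripper value outside its range is refused whole. The fingers move at their own pace and stop on an object; "squeeze" is the grip in N (left out, the last holds). Time passes only in rows, so rows that repeat a pose let the fingers close. It gives the time, the measured TCP pose, the force, the opening and the grip force at its end, in the units of the state.
- env.observe(): the state, without advancing time (a new reading comes with each control period).
- env.get_image(name): name is "scene" or "top"; returns a dict with "img" (400x640x3 uint8, blue, green, red), "vertical_fov" (degrees; the focal length in pixels is half the picture's height over the tangent of half this angle, whatever the lens; pixels are square), "cx", "cy" (the principal point, pixels), "extrinsics" (4x4, takes a point from world to camera coordinates). Camera axes: x right, y up, looking along -z (the intrinsics and any distortion apply to the point x, -y, -z); pixel columns grow to the right and rows downward; lengths in mm; the calibration is good to about 2 mm. A picture is of the moment at which its call begins. There is no depth.
- env.hand_in(): hands the job in; it is judged then, once.
Trained networks look in a picture, given as the dict that the camera call returned (one of the last four; its "shot" number tells which), for a name from the list of things; names that differ only in an ending like _2 or _b are one class to them, and where a whole thing is asked for, a point or a joint stands for the part that bears it (a point fixed in the world has none). Each returns a list of dicts, best first, with "conf" (0 to 1); they miss things now and then, are a little off and sometimes report something else, mostly with a low value. They report only what shows in the picture. A call takes as long as a camera call.
- env.look_for(query, picture): "rect" ([centre column, centre row, width, height] in pixels, round what is visible of it).
- env.trace(query, picture): "region" (400x640 bool, what is visible of it) and "rect" ([centre column, centre row, width, height] in pixels, round what is visible of it).
- env.pinpoint(query, picture): "xy" ([column, row] in pixels: a listed point, or the origin of a listed thing).
The state is a dict: "time": time; "joint_pos": joint angles; "joint_velocities": joint speeds; "joint_efforts": joint torques, N m; "ee_pos": TCP position; "tool_rot": TCP orientation; "ft_force": force on the tool from outside, world axes, zero at the start; "moment": the same for the moment, N m; "gripper_width": finger opening in mm; "grip_force": force on a finger pad.
Only numpy, scipy, OpenCV 4.12 (cv2) and the standard library are available. Lean on these libraries where they do the work, as an engineer would, in place of code of your own. Each camera call takes 0.05 s, during which the arm holds its last target. There are 200 camera calls.

## Working session

There is one attempt and no reset: what is moved stays moved. The work goes in short steps, Python scripts to look and compute and a tool call to move; the robot and the scene stay as the last step left them, time stands still between calls to the robot, and variables do not carry over. Pictures are saved under pics/ and viewed, at most 10 in all, crops included, and the job is handed in when it is done.

Besides the shell and the picture viewer there is one more tool, called after "Request:" as name(argument=value, ...) on one line, values as JSON. step_arm: Moves the arm, as the interface text tells. Its arguments: {"type":"object","properties":{"plan":{"type":"array","items":{"type":"array","items":{"type":"number"}}},"squeeze":{"type":"number"}},"required":["plan"]}

```bash
mkdir -p pics; cat > h.py <<'E'
import numpy as np, cv2
from rig import env
def cam(p):
    f=200/np.tan(np.radians(p["vertical_fov"])/2); return f,p["cx"],p["cy"],np.array(p["extrinsics"])
def back(p,uv,z):
    f,cx,cy,E=cam(p); R,t=E[:3,:3],E[:3,3]
    d=R.T@np.array([(uv[0]-cx)/f,-(uv[1]-cy)/f,-1]); o=-R.T@t
    return o+d*(z-o[2])/d[2]
def proj(p,X):
    f,cx,cy,E=cam(p); c=E[:3,:3]@np.array(X)+E[:3,3]
    return np.array([cx+f*c[0]/-c[2],cy-f*c[1]/-c[2]])
E
python3 - <<'E'
from h import *
o=env.observe(); print(o['ee_pos'],o['tool_rot'],o['time'])
Z=dict(bin=0,sill=110,ledge=110,hinge=180,mortar_mid=131,crucible=110,beaker=110,bottle_a=0,pestle=0,tripod=0,dish=0,flap_edge=114)
for n in("scene","top"):
    p=env.get_image(n); cv2.imwrite(f"pics/{n}.png",p["img"]); print(n,{k:v for k,v in p.items() if k!="img"})
    for q,z in Z.items():
        for r in env.pinpoint(q,p)[:2]: print(q,np.round(r["conf"],2),np.round(r["xy"]),np.round(back(p,r["xy"],z)))
E
```

```text
[ 161.15960943 -525.10606136  230.23387682] [[ 9.55966882e-01  2.93473521e-01 -7.82763741e-04]
 [ 2.93474544e-01 -9.55964437e-01  2.16509966e-03]
 [-1.12894876e-04 -2.29948480e-03 -9.99997350e-01]] 0.0
scene {'vertical_fov': 52.907531930144444, 'cx': 320.01797701581336, 'cy': 196.13950135340852, 'extrinsics': array([[-4.32247203e-01,  9.01669560e-01,  1.24241971e-02,
         3.87877296e+02],
       [-5.79989141e-01, -2.88535421e-01,  7.61813565e-01,
         1.77761725e+02],
       [ 6.90488922e-01,  3.22085883e-01,  6.47677182e-01,
        -1.31109440e+03],
       [ 0.00000000e+00,  0.00000000e+00,  0.00000000e+00,
         1.00000000e+00]]), 'shot': 1}
sill 0.97 [399. 248.] [611.  38. 110.]
ledge 0.74 [414. 252.] [610.  67. 110.]
hinge 0.61 [408. 222.] [606.  43. 180.]
mortar_mid 0.7 [348. 225.] [615. -73. 131.]
mortar_mid 0.43 [404. 247.] [625.  49. 131.]
crucible 0.93 [313. 254.] [ 702. -111.  110.]
crucible 0.61 [279. 187.] [ 550. -275.  110.]
beaker 0.7 [374. 183.] [437. -78. 110.]
beaker 0.48 [414. 250.] [605.  66. 110.]
bottle_a 0.63 [239. 176.] [ 442. -477.    0.]
bottle_a 
[... 637 characters left out ...]
 1.00000000e+00]]), 'shot': 2}
bin 0.73 [290. 164.] [650. -55.   0.]
bin 0.63 [251. 181.] [603.  48.   0.]
sill 0.93 [241. 172.] [609.  49. 110.]
ledge 0.6 [233. 168.] [620.  67. 110.]
ledge 0.31 [293. 246.] [437. -77. 110.]
hinge 0.68 [237. 170.] [604.  41. 180.]
hinge 0.68 [243. 176.] [592.  27. 180.]
mortar_mid 0.72 [291. 164.] [626. -73. 131.]
crucible 0.6 [310. 134.] [ 701. -114.  110.]
beaker 0.5 [293. 243.] [444. -77. 110.]
bottle_a 0.94 [431. 202.] [ 547. -420.    0.]
bottle_a 0.92 [455. 250.] [ 424. -480.    0.]
pestle 0.86 [404. 248.] [ 429. -351.    0.]
tripod 0.64 [416. 144.] [ 700. -387.    0.]
dish 0.75 [366. 286.] [ 334. -251.    0.]
flap_edge 0.77 [239. 174.] [606.  51. 114.]
```

View pics/scene.png

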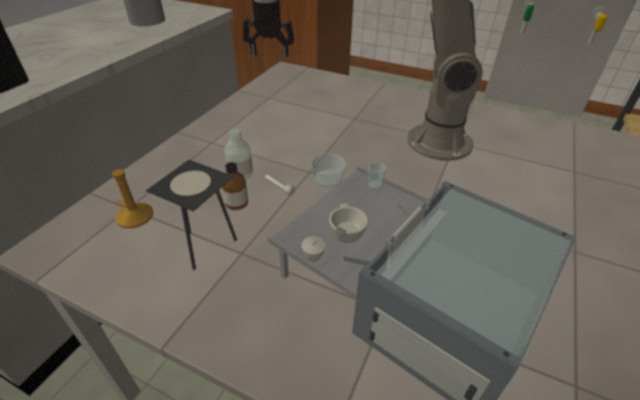

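View pics/top.png

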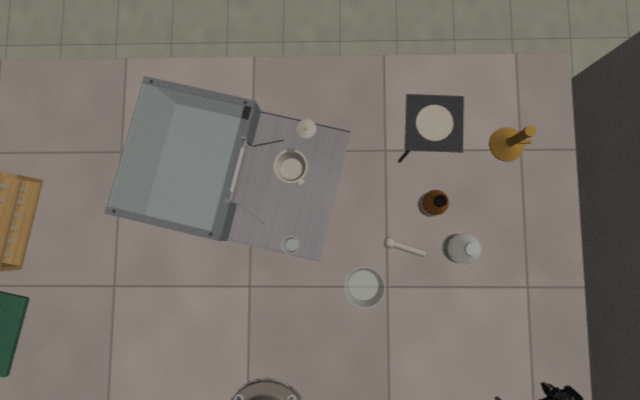

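The bin feeds roughly along +y. In the top view the mortar is at (291,165), the crucible at (306,128) and the beaker at (290,244), with the flap line near (238,170). I'll fit the bin pose from its corners and measure the mortar rim.

```bash
cat > fit.py <<'E'
from h import *
from scipy.optimize import least_squares
def T(v,P): c,s=np.cos(v[2]),np.sin(v[2]); P=np.array(P,float); return np.array([v[0]+c*P[0]-s*P[1],v[1]+s*P[0]+c*P[1],P[2]])
def inv(v,X): c,s=np.cos(v[2]),np.sin(v[2]); d=np.array(X[:2])-v[:2]; return np.array([c*d[0]+s*d[1],-s*d[0]+c*d[1]])
E
python3 - <<'E'
from fit import *
s=env.get_image("scene"); t=env.get_image("top")
obs=[(t,(0,160,186),(224,240)),(t,(0,-160,186),(258,103)),(t,(260,-160,186),(147,77)),(t,(260,160,186),(107,213)),
(t,(-220,-157,115),(350,130)),(t,(-220,157,115),(320,262)),
(s,(0,160,186),(447,184)),(s,(260,160,186),(574,237)),(s,(0,-160,186),(366,272)),
(s,(-220,-157,115),(271,240)),(s,(-220,157,115),(361,168)),(t,(0,0,110),(241,172)),(s,(0,0,110),(399,248))]
f=lambda v:np.concatenate([proj(p,T(v,P))-uv for p,P,uv in obs])
r=least_squares(f,[610,45,1.35],loss="soft_l1",x_scale=[1,1,.01]); v=r.x; print(v, np.round(f(v).reshape(-1,2),1).tolist())
np.save("bin.npy",v)
for n,p in(("s",s),("t",t)):
    for q,z in(("mortar_mid",131),("crucible",132),("beaker",137)):
        for k in env.trace(q,p)[:1]:
            m=k["region"]; ys,xs=np.nonzero(m); x=k["rect"]; X=back(p,x[:2],z); print(n,q,round(k["conf"],2),np.round(x),m.sum(),np.round(X),np.round(inv(v,X)))
    im=cv2.resize(p["img"],None,fx=3,fy=3,interpolation=cv2.INTER_CUBIC)
    for P in[(0,160,186),(0,-160,186),(260,-160,186),(260,160,186),(-220,-157,110),(-220,157,110),(-70,102,110),(-70,-102,110),(0,68,110),(0,-68,110),(0,68,180),(0,-68,180)]:
        cv2.circle(im,tuple(int(a*3+1) for a in proj(p,T(v,P))),4,(0,0,255),1)
    a=im[420:1100,750:1550] if n=="s" else im[200:800,300:1100]
    cv2.imwrite(f"pics/o{n}.png",a[:600])
E
```

```text
[606.53713067  40.02186978   1.33978   ] [[-5.9, 0.0], [-3.3, -4.0], [-3.6, -2.6], [-3.4, -0.4], [0.1, 0.1], [-0.5, -1.3], [-2.6, -4.7], [2.4, -1.5], [-7.3, -0.9], [-3.6, -1.8], [-4.8, -0.4], [3.5, 1.7], [2.2, -1.2]]
s mortar_mid 0.57 [347. 223.  42.  36.] 1146 [613. -77. 131.] [-112.  -33.]
s crucible 0.83 [313. 249.  21.  25.] 446 [ 708. -108.  132.] [-121. -133.]
s beaker 0.93 [380. 176.  19.  30.] 420 [439. -67. 137.] [-142.  138.]
t mortar_mid 0.59 [291. 165.  35.  38.] 951 [624. -73. 131.] [-106.  -42.]
t crucible 0.51 [307. 129.  20.  14.] 290 [ 708. -109.  132.] [-122. -133.]
t beaker 0.53 [292. 246.  21.  17.] 291 [438. -76. 137.] [-152.  138.]
```

View pics/ot.png

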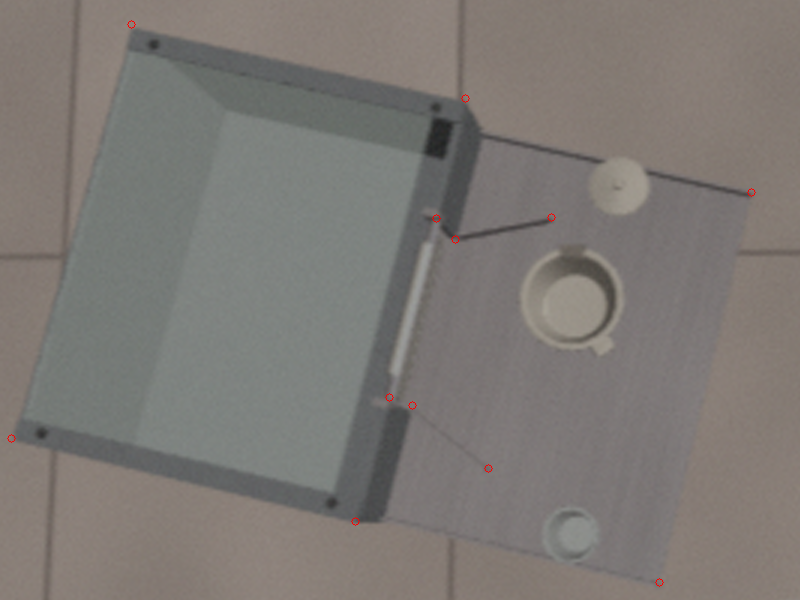

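View pics/os.png

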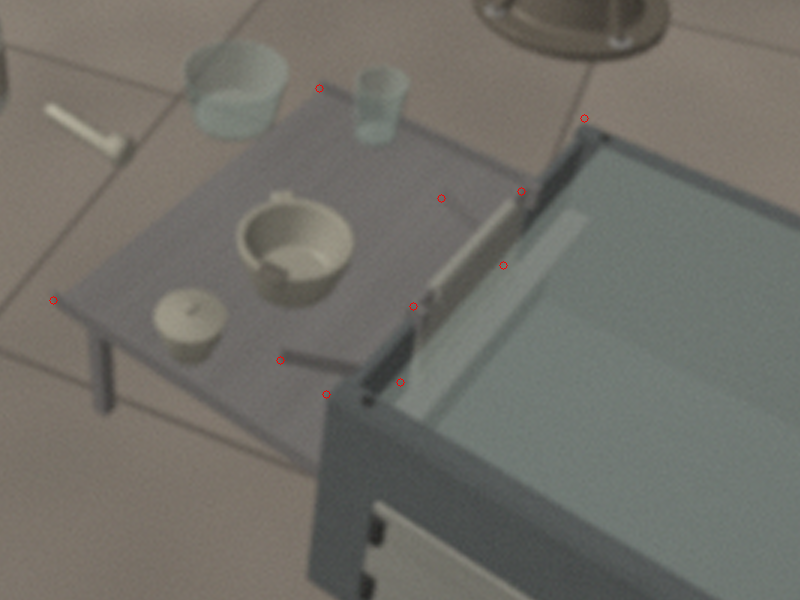

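```bash
cat > num.py <<'E'
from fit import *
from scipy.spatial.transform import Rotation as Ro
v=np.load("bin.npy")
def Rt(tilt):
    c,s=np.cos(v[2]),np.sin(v[2]); x=np.array([c,s,0]); z=np.array([0,0,-1.]); 
    return np.c_[x,np.cross(z,x),z]@Ro.from_euler("y",tilt,degrees=True).as_matrix()
def num(P,tilt):
    """row numbers to bin-frame pose P, tilt"""
    o=env.observe(); R=np.array(o["tool_rot"]); d=R.T@(T(v,P)-np.array(o["ee_pos"]))/150
    r=Ro.from_matrix(R.T@Rt(tilt)).as_rotvec()/np.pi
    print(np.round(r,4),np.round(d,3))
def here():
    o=env.observe(); X=np.array(o["ee_pos"]); print("t",o["time"],"world",np.round(X,1),"bin",np.round(inv(v,X),1),X[2],"F",np.round(o["ft_force"],1),"q",np.round(o["joint_pos"],2),o["gripper_width"])
E
python3 - <<'E'
from num import *
s=env.get_image("scene"); t=env.get_image("top")
for p,uv in((t,(291,166.3)),(s,(349,219.7))): print(np.round(inv(v,back(p,uv,152)),1))
here(); num((-175,-38,300),0)
print(inv(v,[161,-525]))
E
```

```text
[-109.7  -36. ]
[-103.1  -40.3]
t 1.8 world [ 161.4 -525.8  231.3] bin [-652.7  303.7] 231.2952791348315 F [ 0.  -0.4  0.5] q [ 1.23  0.31  0.01  1.51 -0.    1.32 -0.03] 85.63077007401537
[ 0.      0.     -0.3317] [ 3.574 -1.6   -0.458]
[-652.02489306  304.32973397]
```

Request:
step_arm(plan=[[0,0,-0.04,0.1,0,-0.2,0.7],[0,0,-0.09,0.3,0,-0.4,0.7],[0,0,-0.14,0.6,0,-0.5,0.7],[0,0,-0.19,0.9,0,-0.5,0.7],[0,0,-0.24,1,0,-0.5,0.7],[0,0,-0.29,1,0,-0.5,0.7],[0,0,-0.332,1,0,-0.5,0.7],[0,0,-0.332,1,0,-0.5,0.7],[0,0,-0.332,1,0,-0.5,0.7]])

```text
time: 2.92
ee_pos: [304.7, -481.8, 306.3]
tool_rot: [[0.23, 0.973, -0.0], [0.973, -0.23, -0.0], [-0.0, -0.0, -1.0]]
ft_force: [-0.4, -0.2, -0.7]
gripper_width: 25.5
grip_force: 0.0
```

```bash
python3 -c "
from num import *
here(); num((-175,-38,300),0)"
```

```text
t 2.925 world [ 304.7 -481.8  306.3] bin [-577.1  174.3] 306.3111980022237 F [-0.4 -0.2 -0.7] q [ 1.13  0.34 -0.22  1.3   0.07  1.51  0.69] 25.46765744887234
[-0.      0.     -0.0003] [2.682 1.413 0.042]
```

Request:
step_arm(plan=[[0,0,0,0.2,0.15,0,0.7],[0,0,0,0.5,0.4,0,0.7],[0,0,0,0.8,0.7,0,0.7],[0,0,0,0.95,0.75,0,0.7],[0,0,0,1,0.8,0,0.7],[0,0,0,1,0.8,0,0.7]])

```text
time: 3.68
ee_pos: [455.7, -363.7, 306.2]
tool_rot: [[0.229, 0.973, -0.0], [0.973, -0.229, -0.001], [-0.001, -0.0, -1.0]]
ft_force: [-0.8, 0.2, 0.7]
gripper_width: 25.7
grip_force: 0.0
```

Request:
step_arm(plan=[[0,0,0,0.2,0.1,0,0.7],[0,0,0,0.5,0.3,0,0.7],[0,0,0,0.8,0.5,0,0.7],[0,0,0,0.95,0.6,0,0.7],[0,0,0,1,0.6,0,0.7],[0,0,0,1,0.6,0,0.7]])

```text
time: 4.42
ee_pos: [576.4, -239.6, 306.3]
tool_rot: [[0.231, 0.973, -0.001], [0.973, -0.231, -0.002], [-0.002, -0.001, -1.0]]
ft_force: [-0.1, 0.1, -0.1]
gripper_width: 25.7
grip_force: 0.0
```

Request:
step_arm(plan=[[0,0.04,0,0.2,0,0,0.7],[0,0.09,0,0.4,0,0,0.7],[0,0.13,0,0.55,0,0,0.7],[0,0.156,0,0.6,0,0,0.7],[0,0.156,0,0.6,0,0,0.7],[0,0.156,0,0.6,0,0,0.7]])

```text
time: 5.18
ee_pos: [597.7, -151.3, 306.6]
tool_rot: [[0.203, 0.973, 0.108], [0.86, -0.23, 0.456], [0.469, 0.001, -0.883]]
ft_force: [0.2, 0.2, -0.6]
gripper_width: 25.7
grip_force: 0.0
```

```bash
python3 -c "
from num import *
here(); num((-175,-38,170),28); num((-175,-38,122),28)"
```

```text
t 5.175 world [ 597.7 -151.3  306.6] bin [-188.3  -35.2] 306.63694332651943 F [ 0.2  0.2 -0.6] q [ 0.76  0.54 -0.46  1.15 -0.25  1.56  0.12] 25.653025909012516
[ 0.0003  0.0002 -0.0002] [-0.349  0.018  0.846]
[ 0.0003  0.0002 -0.0002] [-0.499  0.018  1.129]
```

Request:
step_arm(plan=[[0,0,0,-0.05,0,0.15,0.7],[0,0,0,-0.15,0.01,0.4,0.7],[0,0,0,-0.25,0.02,0.65,0.7],[0,0,0,-0.34,0.02,0.8,0.7],[0,0,0,-0.37,0.02,0.84,0.7],[0,0,0,-0.37,0.02,0.84,0.7]])

```text
time: 5.92
ee_pos: [603.8, -140.7, 169.8]
tool_rot: [[0.201, 0.974, 0.108], [0.859, -0.228, 0.458], [0.47, 0.001, -0.883]]
ft_force: [0.0, -0.0, 0.1]
gripper_width: 26.1
grip_force: 0.0
```

```bash
python3 -c "
from num import *
here(); num((-178,-38,121),28)
s=env.get_image('scene');t=env.get_image('top')
X=env.observe()['ee_pos']; print(proj(s,X),proj(t,X))
a=cv2.resize(s['img'][120:300,240:480],(800,600),interpolation=cv2.INTER_CUBIC);cv2.imwrite('pics/a.png',a)"
```

```text
t 5.925 world [ 603.8 -140.7  169.8] bin [-176.5  -38.7] 169.78499438743856 F [ 0.  -0.   0.1] q [ 0.76  0.61 -0.46  1.37 -0.24  1.28  0.21] 26.098758941149157
[ 0.0001 -0.0003  0.0005] [-0.162 -0.005  0.282]
[320.9243452 197.1662499] [319.62284137 169.98687831]
```

View pics/a.png

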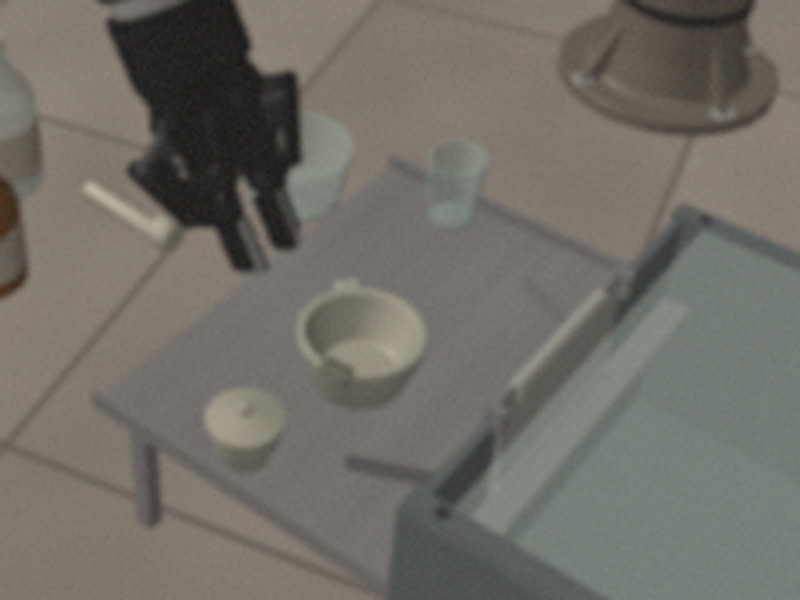

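The fingertips sit at crop (265,255), which agrees with their projected position. They are behind the mortar at (360,345), with the crucible and beaker clear. Next I lower them.

Request:
step_arm(plan=[[0,0,0,-0.05,0,0.09,0.7],[0,0,0,-0.1,0,0.18,0.7],[0,0,0,-0.13,0,0.24,0.7],[0,0,0,-0.155,0,0.27,0.7],[0,0,0,-0.16,0,0.28,0.7],[0,0,0,-0.16,0,0.28,0.7]])

```text
time: 6.78
ee_pos: [603.4, -141.9, 120.9]
tool_rot: [[0.201, 0.974, 0.108], [0.859, -0.228, 0.458], [0.471, 0.001, -0.882]]
ft_force: [-0.2, -0.2, -0.5]
gripper_width: 25.6
grip_force: 0.0
```

```bash
python3 -c "
from num import *
here(); num((-146,-38,121),28);num((-75,0,121),28);num((-42,0,121),28)"
```

```text
t 6.775 world [ 603.4 -141.9  120.9] bin [-177.8  -38.6] 120.87835634583996 F [-0.2 -0.2 -0.5] q [ 0.76  0.66 -0.45  1.43 -0.23  1.19  0.25] 25.613377483212734
[-0.     -0.0005  0.0004] [ 0.188 -0.004  0.099]
[-0.     -0.0005  0.0004] [ 0.606 -0.256  0.322]
[-0.     -0.0005  0.0004] [ 0.8   -0.256  0.426]
```

Request:
step_arm(plan=[[0,0,0,0.05,0,0.026,0.7],[0,0,0,0.1,0,0.053,0.7],[0,0,0,0.14,0,0.074,0.7],[0,0,0,0.17,0,0.09,0.7],[0,0,0,0.2,0,0.106,0.7],[0,0,0,0.23,0,0.122,0.7],[0,0,0,0.26,0,0.138,0.7],[0,0,0,0.29,-0.01,0.154,0.7],[0,0,0,0.32,-0.03,0.17,0.7],[0,0,0,0.35,-0.05,0.186,0.7],[0,0,0,0.38,-0.07,0.202,0.7],[0,0,0,0.41,-0.09,0.218,0.7],[0,0,0,0.41,-0.09,0.218,0.7]])

```text
time: 8.4
ee_pos: [605.5, -69.9, 120.9]
tool_rot: [[0.2, 0.974, 0.106], [0.859, -0.227, 0.459], [0.471, -0.0, -0.882]]
ft_force: [0.1, -0.5, 0.9]
gripper_width: 25.6
grip_force: 0.0
```

```bash
cat > look.py <<'E'
from num import *
here()
for n in("top","scene"):
    p=env.get_image(n)
    for q,z in(("mortar_mid",131),("crucible",132),("beaker",137)):
        for k in env.trace(q,p)[:1]: print(n,q,round(k["conf"],2),np.round(inv(v,back(p,k["rect"][:2],z))))
    for k in env.pinpoint("mortar_mid",p)[:1]: print(n,"pin",np.round(inv(v,back(p,k["xy"],131))))
    c=p["img"][120:300,240:480] if n=="scene" else p["img"][90:270,190:430]
    cv2.imwrite(f"pics/l_{n}_{p['shot']}.png",cv2.resize(c,(800,600),interpolation=cv2.INTER_CUBIC))
E
python3 look.py; python3 -c "
from num import *
num((-70,-2,121),28)"; ls pics
```

```text
t 8.4 world [605.5 -69.9 120.9] bin [-107.2  -24.2] 120.91835926175932 F [ 0.1 -0.5  0.9] q [ 0.69  0.61 -0.48  1.52 -0.25  1.11  0.17] 25.60419973564308
top mortar_mid 0.79 [-63. -32.]
top crucible 0.7 [-122. -132.]
top beaker 0.7 [-152.  135.]
top pin [-69. -34.]
scene mortar_mid 0.89 [-69. -24.]
scene crucible 0.85 [-119. -129.]
scene beaker 0.83 [-146.  141.]
scene pin [-64. -29.]
[-0.0001 -0.0004  0.0002] [ 0.226 -0.152  0.119]
a.png
l_scene_10.png
l_top_9.png
os.png
ot.png
scene.png
top.png
```

View pics/l_top_9.png

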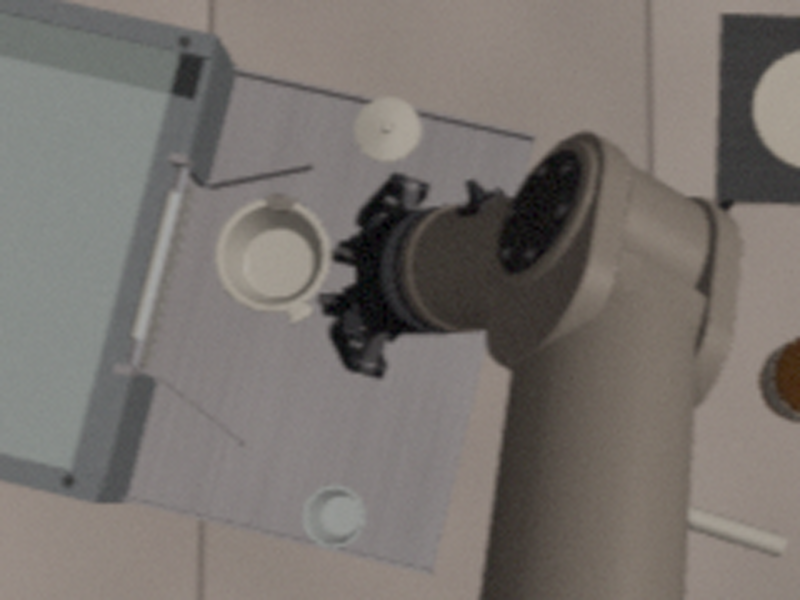

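The rim centre is at crop (275,254), about (-70,-27) in the bin frame, so the mortar follows sideways. I continue on the diagonal and stop short of the flap.

Request:
step_arm(plan=[[0,0,0,0.025,-0.02,0.013,0.7],[0,0,0,0.05,-0.04,0.026,0.7],[0,0,0,0.075,-0.06,0.04,0.7],[0,0,0,0.1,-0.08,0.053,0.7],[0,0,0,0.125,-0.1,0.066,0.7],[0,0,0,0.15,-0.12,0.08,0.7],[0,0,0,0.15,-0.12,0.08,0.7]])

```text
time: 9.78
ee_pos: [593.9, -41.2, 120.9]
tool_rot: [[0.2, 0.974, 0.107], [0.859, -0.227, 0.459], [0.471, -0.0, -0.882]]
ft_force: [0.2, -0.5, -0.3]
gripper_width: 25.7
grip_force: 0.0
```

```bash
python3 look.py; ls pics; python3 -c "
from num import *
num((0,-2,121),28)"
```

```text
t 9.775 world [593.9 -41.2 120.9] bin [-81.9  -6.3] 120.90293117202043 F [ 0.2 -0.5 -0.3] q [ 0.67  0.57 -0.49  1.58 -0.27  1.07  0.15] 25.660118122093248
top mortar_mid 0.69 [-35. -20.]
top crucible 0.72 [-117. -136.]
top beaker 0.82 [-153.  137.]
top pin [-41. -23.]
scene mortar_mid 0.86 [-42. -13.]
scene crucible 0.82 [-118. -131.]
scene pin [-39. -25.]
a.png
l_scene_10.png
l_scene_12.png
l_top_11.png
l_top_9.png
os.png
ot.png
scene.png
top.png
[-0.0001 -0.0004  0.0003] [ 0.488 -0.031  0.258]
```

Request:
step_arm(plan=[[0,0,0,-0.04,0.01,-0.021,0.7],[0,0,0,-0.07,0.04,-0.037,0.7],[0,0,0,-0.07,0.065,-0.037,0.7],[0,0,0,-0.03,0.065,-0.016,0.7],[0,0,0,0,0.065,0,0.7],[0,0,0,0.03,0.065,0.016,0.7],[0,0,0,0.06,0.06,0.032,0.7],[0,0,0,0.09,0.055,0.048,0.7],[0,0,0,0.12,0.05,0.064,0.7],[0,0,0,0.15,0.045,0.08,0.7],[0,0,0,0.18,0.04,0.096,0.7],[0,0,0,0.18,0.04,0.096,0.7]])

```text
time: 11.78
ee_pos: [606.8, -12.5, 120.8]
tool_rot: [[0.2, 0.974, 0.107], [0.859, -0.227, 0.459], [0.471, -0.0, -0.882]]
ft_force: [0.3, -1.3, -0.7]
gripper_width: 25.5
grip_force: 0.0
```

```bash
python3 look.py; ls -t pics|head -2; python3 -c "
from num import *
num((0,-10,121),28)"
```

```text
t 11.775 world [606.8 -12.5 120.8] bin [-51.1 -12.3] 120.82319795275697 F [ 0.3 -1.3 -0.7] q [ 0.62  0.58 -0.5   1.57 -0.26  1.04  0.1 ] 25.52930545650743
top mortar_mid 0.65 [-18. -16.]
top crucible 0.78 [-122. -130.]
top beaker 0.58 [-150.  140.]
top pin [-13.  -9.]
scene mortar_mid 0.84 [-21. -10.]
scene crucible 0.6 [-123. -130.]
scene beaker 0.62 [-157.  154.]
scene pin [-11. -18.]
l_scene_14.png
l_top_13.png
[-0.0001 -0.0005  0.0003] [ 0.308 -0.018  0.162]
```

View pics/l_scene_14.png

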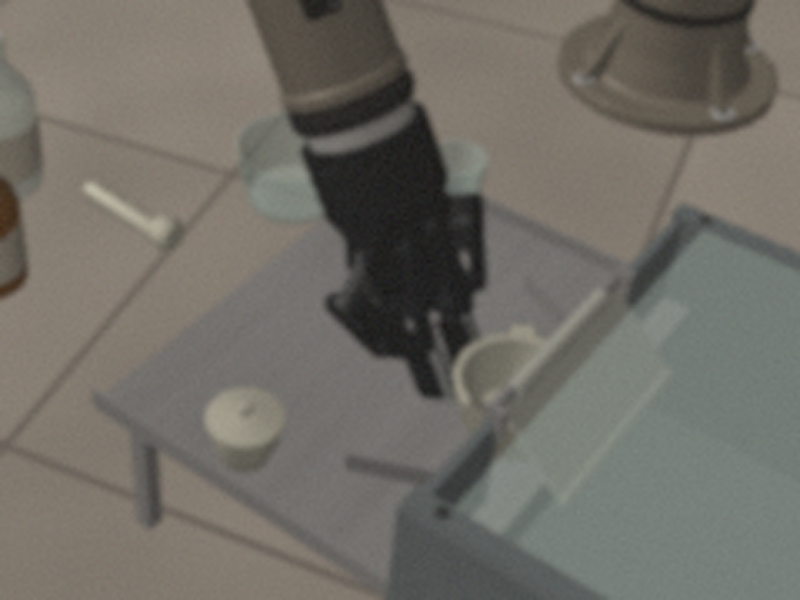

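The flap is lifting over the bowl's front rim at crop (640,370), and the mortar is centred in the opening at about (-13,-13). The push continues over the ledge.

Request:
step_arm(plan=[[0,0,0,0.03,0,0.016,0.7],[0,0,0,0.06,0,0.032,0.7],[0,0,0,0.09,0,0.047,0.7],[0,0,0,0.12,0,0.063,0.7],[0,0,0,0.15,0,0.079,0.7],[0,0,0,0.18,0,0.095,0.7],[0,0,0,0.21,0,0.11,0.7],[0,0,0,0.24,0,0.127,0.7],[0,0,0,0.27,0,0.143,0.7],[0,0,0,0.29,0,0.154,0.7],[0,0,0,0.31,0,0.164,0.7],[0,0,0,0.31,0,0.164,0.7]])

```text
time: 13.78
ee_pos: [618.9, 38.0, 121.0]
tool_rot: [[0.201, 0.974, 0.107], [0.859, -0.227, 0.459], [0.471, -0.0, -0.882]]
ft_force: [-0.2, 0.5, 0.4]
gripper_width: 25.9
grip_force: 0.0
```

```bash
python3 look.py; ls -t pics|head -2
```

```text
t 13.775 world [618.9  38.  121. ] bin [  0.9 -12.5] 120.9943840350576 F [-0.2  0.5  0.4] q [ 0.54  0.58 -0.5   1.58 -0.26  1.    0.02] 25.912880596335334
top mortar_mid 0.61 [-523.   60.]
top crucible 0.76 [-121. -138.]
top pin [27. -2.]
scene mortar_mid 0.2 [-376. -101.]
scene crucible 0.93 [-119. -128.]
scene pin [-404.  -62.]
l_scene_16.png
l_top_15.png
```

View pics/l_scene_16.png

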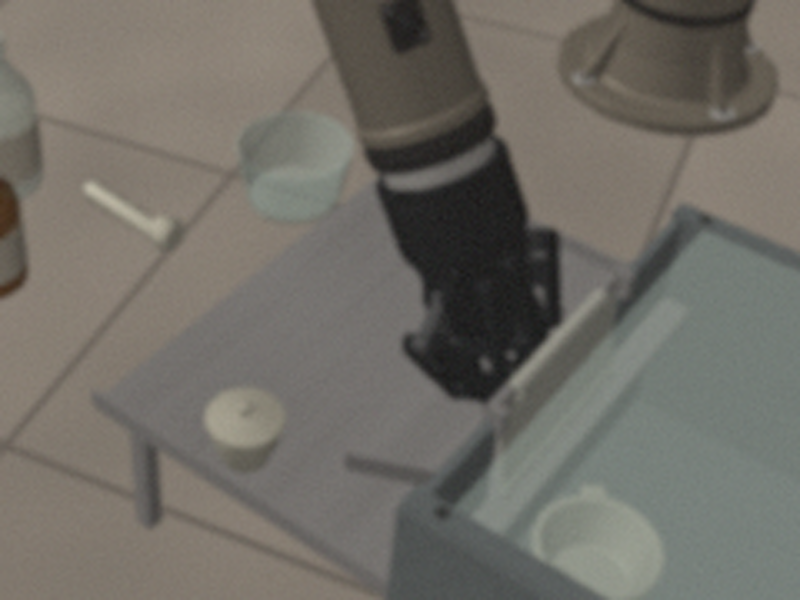

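The mortar stands on the cabinet floor at crop (598,545). I draw back along the shelf and rise clear.

Request:
step_arm(plan=[[0,0,0,-0.08,0,-0.043,0.7],[0,0,0,-0.2,0,-0.106,0.7],[0,0,0,-0.35,0,-0.186,0.7],[0,0,0,-0.47,0,-0.25,0.7],[0,0,0,-0.5,0,-0.266,0.7],[0,0,0,-0.45,0,-0.36,0.7],[0,0,0,-0.35,0,-0.55,0.7],[0,0,0,-0.3,0,-0.64,0.7],[0,0,0,-0.3,0,-0.64,0.7],[0,0,0,-0.3,0,-0.64,0.7]])

```text
time: 15.52
ee_pos: [598.9, -44.7, 183.5]
tool_rot: [[0.201, 0.974, 0.105], [0.859, -0.227, 0.458], [0.47, -0.002, -0.882]]
ft_force: [0.3, -1.0, -0.2]
gripper_width: 25.6
grip_force: 0.0
```

```bash
python3 - <<'E'
from num import *
here(); p=env.get_image("scene"); cv2.imwrite("pics/end.png",cv2.resize(p["img"][120:300,240:480],(800,600)))
t=env.get_image("top")
for n,q in(("s",p),("t",t)):
    for k in env.trace("mortar_mid",q)[:1]: print(n,k["conf"],inv(v,back(q,k["rect"][:2],33)))
E
```

```text
t 15.525 world [598.9 -44.7 183.5] bin [-84.2 -11.9] 183.50155087817848 F [ 0.3 -1.  -0.2] q [ 0.67  0.52 -0.49  1.49 -0.27  1.2   0.1 ] 25.557337285698818
t 0.74 [ 55.71886522 -22.10436041]
```

View pics/end.png

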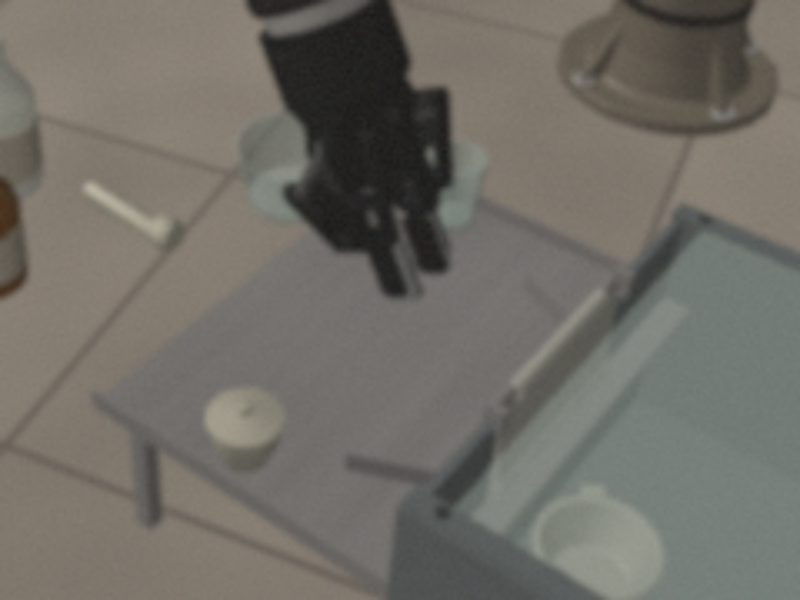

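The mortar is in the bin at crop (598,545), and the flap hangs shut as it did at the start. The crucible (245,425) and beaker (465,180) have not moved, and the hand is clear.

```bash
python3 -c "
from rig import env
print(env.hand_in())"
```

```text
the job is handed in; nothing more can be done
None
```

I slid the mortar under the flap and over the ledge into the bin, drew the arm back so the flap hangs shut, and handed the job in at about 16 s; the last pictures show the crucible, the beaker and the bench things in view where they stood, but hand-in returned no verdict.

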